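# Clamp a pedal in the service jig

## Task

Make the bicycle pedal ready for servicing in the jig: with the fingertips push it along the jig's plate, without picking it up, until it sits flat against the stop; then push the clamp's handle over past its middle so that it snaps into the clamped position and the rubber pad holds the pedal down. Do not close the clamp before the pedal is home, and leave the chain tool, the spanner and the tyre lever where they lie.

Things in the scene. Friction and masses are not known exactly. Their poses are not given: they have to be found in the camera images.
- pedal_jig: Fixed jig: aluminium plate 285 x 130 x 10 mm carrying a toggle clamp. Origin on the worktop under the clamp's pivot. x runs along the plate from the clamp to the open end, z up. In mm in this frame: plate x -95 to 190, y -65 to 65, top z = 10; clamp's cheek plates x -24 to 16, y +-13, up to z = 60. All mm positions below are in this frame.
- stop (a point): Middle of the stop, on the plate: x 45, y 0, z 10 mm in the jig's frame. The stop is two steel blocks, y -58 to -26 and 26 to 58, tops at z = 28; their faces toward the open end (+x) stand at x = 45.
- pedal: Black flat pedal, loose, flat on the plate. Solid block 68 mm (its x, -34 to 34) by 90 (its y, -60 to 30) by 20 high; thin spindle out to y = 60. Origin on the underside, 15 mm from the block's middle toward the spindle. Axes within 0.15 rad of the jig's. Starts 25 to 50 mm off the stop; home, its -x side lies on the stop and its origin is at jig x = 79, y about 15. About 0.17 kg, slides under 1 to 2 N.
- clamp_lever (a joint): Handle angle, rad: 0 open (leans 30 degrees from upright to the jig's -x, away from the pedal), 1.31 clamped (leans 45 degrees to +x, over the pedal). Sprung over centre: stable only at its ends, tips over near 0.66; past about 0.75 it snaps to 1.31 by itself and swings the clamp's arm, one part with it, down. Pivot axis along y at x 0, z 52 mm. Takes up to 0.35 N m, about 5 N square to the handle at the ball.
- handle_tip (a point): Centre of the black ball (24 mm thick) at the free end of the black handle, 74 mm from the pivot; the handle below it is about 18 mm thick. It moves in the jig's plane y = 0: x -37, z 116 mm open; x 0, z 126 upright; x 52, z 104 clamped. The space behind it (toward -x) is free.
- clamp_pad: Black rubber pad 22 mm wide on a spring plunger under the end of the clamp's arm (steel fork 38 mm wide, 92 mm long). Origin: middle of its lower face. Open, the arm stands nearly upright to z = 140 mm at x -10 to 60; clamped, it lies level over the pedal, the pad at x = 75, pressed in about 4 mm and pushing down with about 3 N.
- chain_tool: Bystander: blue chain tool 24 x 108 x 34 mm with a black screw knob, lying on the worktop on the jig's +y side, long side (its y) about along the jig. Origin: centre of its underside. Leave alone.
- cone_spanner: Bystander: thin spanner with a blue handle, 148 x 42 x 6 mm, flat on the worktop on the jig's +y side, long side (its x) about along the jig. Origin: centre of its underside. Leave alone.
- tyre_lever: Bystander: tyre lever 18 x 110 x 8 mm, flat on the worktop on the jig's -y side, long side (its y) about along the jig. Origin: centre of its underside. Leave alone.
Mind the look-alikes: they are no part of the job. What is shaped like the pedal but brown or green is not meant.

How it is judged:
By the outcome, as a careful person would: the job done as asked, in the order asked, and still so for the second after the job is handed in, with the robot touching nothing.
It also fails if it takes over 45 s, if anything falls off the work surface, if the arm or the gripper's body presses on something with over 40 N, if the wrist force passes 120 N, or if a joint passes its speed limit or range.

## Robot

A 6-joint arm with a two-finger parallel gripper is mounted at the origin on a cart in front of the work surface, level with it; the furniture and walls round the work are solid. World frame = base frame: x ahead of the robot, y to its left, z up, the work surface at z = 0. Lengths are in mm, angles in rad, forces in N, time in s.
With the tool pointing down it reaches from about 275 to 825 mm from the base axis. Payload 5.2 kg.
Tool frame: the origin (TCP) lies at the very end of the fingers, on their centre line; the grasp point (between the pads) lies 19 mm behind it; z points along the fingers, y is the direction in which the jaws open and shut (so a half turn about z gives the same grasp; the last joint's range is limited). The gripper opens to 93 mm and grips with 3 to 60 N. Pads are 15 mm wide; open, the fingers measure 128 mm over their backs; the gripper's body (75 mm by 188 mm) begins 65 mm behind the grasp point.
Start: joints at [0.904, 0.259, 1.535, -0, 1.348, -0.203], TCP at [246.022, 491.912, 218.653] pointing down, gripper open.
Joint ranges: [-3.14, 3.14], [-0.91, 2.08], [0.19, 2.58], [-1.22, 4.36], [0.22, 2.71], [-3.12, 3.12]. Speed limits (rad/s): [2.57, 2.57, 3.14, 3.14, 3.14, 3.14].

## Interface

Orientations are given as [roll, pitch, yaw] about the fixed x, y, z axes, in that order (R = Rz(yaw) Ry(pitch) Rx(roll)).
In Python, from bench import robot gives the robot as it stands. The module is installed in compiled form; this text tells all that it offers. Calls block until the motion is done:
- robot.move_ptp(position, orientation): joint-space move of the TCP to a pose.
- robot.move_linear(position, ori=None, speed=150, f_stop=None): straight line of the TCP; ori=None keeps the orientation; speed is the mean speed in mm/s. With f_stop (N) it stops when the force on the tool has changed by that much, and returns True; else False.
- robot.move_j(angles): joint-space move.
- robot.move_gripper(opening): opening from 0.0 (shut) to 1.0 (fully open); the grip force is fixed at half the most; returns when the fingers have stopped.
- robot.sleep(seconds).
- robot.inverse_kinematics(position, orientation): joint angles nearest the present ones, or None.
- robot.get_image(name): name is "scene" or "top"; returns a dict with "img" (384x512x3 uint8, blue, green, red), "fovy" (degrees; the focal length in pixels is half the picture's height over the tangent of half this angle, whatever the lens; pixels are square), "cx", "cy" (the principal point, pixels), "eye" and "orientation" of the camera in the world. Camera axes: x right, y down, z forward; pixel columns grow to the right and rows downward; lengths in mm; the calibration is good to about 2 mm. A picture is of the moment at which its call begins. There is no depth.
A pose or a line that the arm cannot do raises robot.MotionError and nothing moves.
- robot.hand_in(): hands the job in, once; it reports no verdict.
Readings, each from a call of its own:
- robot.current_t(): time.
- robot.current_qpos(): joint angles.
- robot.current_joint_vel(): joint speeds.
- robot.current_joint_efforts(): joint torques, N m.
- robot.current_tcp_pos(): TCP position.
- robot.current_eef_rot(): TCP orientation.
- robot.current_contact_force(): force on the tool from outside, world axes, zero at the start.
- robot.current_ft_torque(): the same for the moment, N m.
- robot.current_gripper_width(): opening from 0.0 (shut) to 1.0 (fully open).
Only numpy, scipy, OpenCV 4.12 (cv2) and the standard library are available. Lean on these libraries where they do the work, as an engineer would, in place of code of your own. Each camera call takes 0.05 s, during which the arm holds its last target. There are 200 camera calls.

## Working session

There is one attempt and no reset: what is moved stays moved. The work goes in short steps, each a Python script; the robot and the scene stay as the last script left them, time stands still between calls to the robot, and variables do not carry over. Pictures are saved under pics/ and viewed, about 8 in all and at most 12, crops included, and the job is handed in when it is done.

```bash
mkdir -p pics
python3 - <<'E'
from bench import robot
import cv2
for n in("scene","top"):
    d=robot.get_image(n); cv2.imwrite(f"pics/{n}0.png",d["img"])
    print(n,{k:v for k,v in d.items() if k!="img"})
print(robot.current_t(),robot.current_eef_rot())
E
```

```text
scene {'fovy': 52.73259923684072, 'cx': 250.69513512783507, 'cy': 193.09431684083543, 'eye': array([ 137.86465368, 1025.43039749,  789.06913693]), 'orientation': array([-2.32409131,  0.01202423, -2.61924642])}
top {'fovy': 49.96123958572567, 'cx': 252.5254370582909, 'cy': 188.93844293876873, 'eye': array([ 460.96398106,  404.21090747, 1137.2210819 ]), 'orientation': array([-3.08293848, -0.00830715, -1.55488459])}
0.1 [-3.14002268e+00 -2.88335634e-04  2.67779445e+00]
```

View pics/scene0.png

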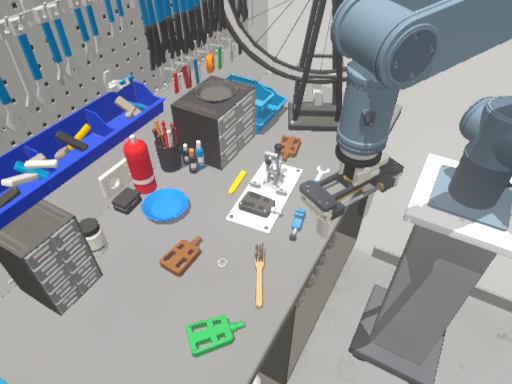

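View pics/top0.png

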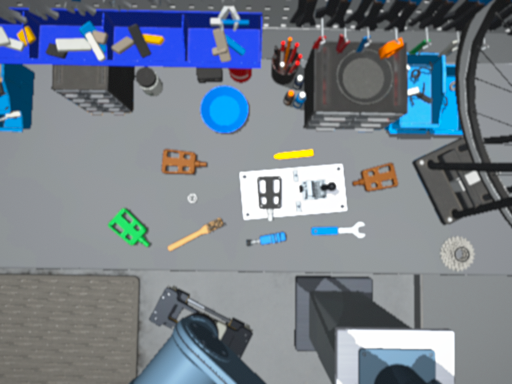

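The scene shows the black pedal on the white plate. In the top view the candidates are: black pedal (269,192) on the jig plate, which I choose; brown look-alikes at (180,161) and (378,178); and a green one at (128,228). The clamp is at (318,188). Chain tool (267,239), spanner (338,230) and tyre lever (293,154) lie round the jig. I'll measure the plate and pedal next.

```bash
cat > h.py <<'E'
import cv2, numpy as np
from scipy.spatial.transform import Rotation as R
def cam(d):
    f=d["img"].shape[0]/2/np.tan(np.radians(d["fovy"])/2)
    return f,R.from_euler("xyz",d["orientation"]).as_matrix(),np.array(d["eye"])
def ray(d,uv,z):
    f,M,e=cam(d); uv=np.atleast_2d(uv).astype(float)
    v=np.c_[(uv[:,0]-d["cx"])/f,(uv[:,1]-d["cy"])/f,np.ones(len(uv))]@M.T
    return e+v*((z-e[2])/v[:,2])[:,None]
def proj(d,P):
    f,M,e=cam(d); c=(np.atleast_2d(P)-e)@M
    return np.c_[c[:,0]/c[:,2]*f+d["cx"],c[:,1]/c[:,2]*f+d["cy"]]
def plate(d):
    """min-area rectangle of the white plate in world, top view -> jig origin xy, yaw"""
    g=d["img"].astype(int); m=((g.min(2)>185)).astype(np.uint8)
    roi=np.zeros_like(m); roi[150:228,228:358]=1; m*=roi
    n,l,s,_=cv2.connectedComponentsWithStats(m); m=(l==1+np.argmax(s[1:,4])).astype(np.uint8)
    c=max(cv2.findContours(m,0,2)[0],key=cv2.contourArea)[:,0]
    w=ray(d,c,10)[:,:2].astype(np.float32); r=cv2.minAreaRect(cv2.convexHull(w)); b=cv2.boxPoints(r)
    e=[b[1]-b[0],b[2]-b[1]]; ex=max(e,key=np.linalg.norm); ex=ex*np.sign(ex[1]); yaw=np.arctan2(ex[1],ex[0])
    u=np.array([np.cos(yaw),np.sin(yaw)]); return np.array(r[0])-47.5*u,yaw,r[1]
def j2w(o,yaw,p):
    p=np.atleast_2d(p).astype(float); c,s=np.cos(yaw),np.sin(yaw)
    return np.c_[o[0]+c*p[:,0]-s*p[:,1],o[1]+s*p[:,0]+c*p[:,1],p[:,2]]
def w2j(o,yaw,w):
    q=np.atleast_2d(w)[:,:2]-o; c,s=np.cos(yaw),np.sin(yaw)
    return np.c_[c*q[:,0]+s*q[:,1],-s*q[:,0]+c*q[:,1]]
E
python3 - <<'E'
from h import *; from bench import robot
d=robot.get_image("top"); o,y,sz=plate(d); print(o,y,sz)
g=d["img"].astype(int)
m=(g.max(2)<75).astype(np.uint8); roi=np.zeros_like(m); roi[165:222,245:292]=1; m*=roi
n,l,s,_=cv2.connectedComponentsWithStats(m); k=1+np.argmax(s[1:,4])
c=cv2.findContours((l==k).astype(np.uint8),0,2)[0][0][:,0]
w=w2j(o,y,ray(d,c,30)); r=cv2.minAreaRect(w.astype(np.float32)); print(s[k],r)
np.savez("jig.npz",o=o,y=y)
s=d["img"][145:255,225:375].copy(); a=cv2.resize(s,None,fx=5,fy=5,interpolation=3)
for p in list(j2w(o,y,[[-95,-65,10],[190,-65,10],[190,65,10],[-95,65,10],[45,26,28],[45,-26,28],[45,58,28],[45,-58,28],[-37,0,116]])):
    q=(proj(d,p)[0]-[225,145]+.5)*5; cv2.circle(a,tuple(q.astype(int)),4,(0,0,255),1)
cv2.imwrite("pics/t1.png",a)
d=robot.get_image("scene"); a=cv2.resize(d["img"][130:240,215:335],None,fx=5,fy=5,interpolation=3)
for p in list(j2w(o,y,[[-95,-65,10],[190,-65,10],[190,65,10],[-95,65,10],[45,26,28],[45,-26,28],[-37,0,116]])):
    q=(proj(d,p)[0]-[215,130]+.5)*5; cv2.circle(a,tuple(q.astype(int)),4,(0,0,255),1)
cv2.imwrite("pics/s1.png",a)
E
```

```text
[524.89625549 237.78043747] 1.6714729 (141.13856506347656, 288.0221252441406)Traceback (most recent call last):
  File "<stdin>", line 5, in <module>
    return _wrapfunc(a, 'argmax', axis=axis, out=out, **kwds)
    return bound(*args, **kwds)
ValueError: attempt to get argmax of an empty sequence
```

```bash
cat >> h.py <<'E'
from scipy.optimize import minimize
def fit(d,W,poly,z,x0):
    """pose (x,y,yaw) of a known planar polygon at height z, matched to soft mask W (0..1)"""
    def cost(p):
        q=proj(d,np.c_[j2w(p[:2],p[2],np.c_[poly,np.full(len(poly),z)])])
        K=8; m=np.zeros((W.shape[0]*K,W.shape[1]*K),np.uint8)
        cv2.fillPoly(m,[np.round((q+.5)*K*16-8).astype(np.int32)],255,shift=4)
        m=cv2.resize(m,W.shape[::-1],interpolation=cv2.INTER_AREA)/255.
        return np.abs(m-W).sum()
    s=np.array([x0]+[np.array(x0)+v for v in ([6,0,0],[0,6,0],[0,0,.06])])
    r=minimize(cost,x0,method="Nelder-Mead",options=dict(initial_simplex=s,xatol=.02,fatol=.02))
    return r.x,r.fun
PL=np.array([[-95,-65],[190,-65],[190,65],[-95,65]]); PD=np.array([[-34,-60],[34,-60],[34,30],[-34,30]])
def soft(d,lo,hi,box):
    g=d["img"].min(2).astype(float); W=np.clip((g-lo)/(hi-lo),0,1); R0=np.zeros_like(W)
    R0[box[1]:box[3],box[0]:box[2]]=1; return W*R0
def overlay(d,P,box,fn,k=5):
    a=cv2.resize(d["img"][box[1]:box[3],box[0]:box[2]],None,fx=k,fy=k,interpolation=3)
    for q in (proj(d,P)-box[:2]+.5)*k: cv2.circle(a,tuple(q.astype(int)),4,(0,0,255),1)
    cv2.imwrite(fn,a)
E
python3 - <<'E'
from h import *; from bench import robot
d=robot.get_image("top"); g=d["img"].min(2)
print(g[190,225:360:3]); print(g[150:230:2,255]); print(d["img"].max(2)[205:212,255:285])
m=(g>170).astype(np.uint8); roi=np.zeros_like(m); roi[160:225,232:352]=1; m*=roi
n,l,s,_=cv2.connectedComponentsWithStats(m); k=1+np.argmax(s[1:,4])
c=cv2.findContours((l==k).astype(np.uint8),0,2)[0][0]
W=np.zeros(g.shape); W=cv2.fillPoly(W,[cv2.convexHull(c)],1)
p,f=fit(d,W,PL,10,[525,237,1.64]); print("jig",p,f)
o,y=p[:2],p[2]; np.savez("jig.npz",o=o,y=y)
Pj=[[-95,-65,10],[190,-65,10],[190,65,10],[-95,65,10],[45,26,28],[45,-26,28],[45,58,28],[45,-58,28],[-37,0,116]]
overlay(d,j2w(o,y,Pj),(225,145,375,255),"pics/t1.png")
d=robot.get_image("scene"); overlay(d,j2w(o,y,Pj),(215,130,335,240),"pics/s1.png")
E
```

```text
[151 150 149 149 148 195 255 254 254 254 255 129 255 255  81  83 153 255
 163 240 255 254 254 254 255  77 154 153 248 134 114 153 137  77 153 111
 127 198 251 255 222 148 148 149 147]
[150 150 150 149 150 150 150 149 148 147 191 255 255 255 255 255 255 255
 255 255 255 255 255 255 255 255 255 255 255 254 254 254 254 255 248 147
 150 150 149 150]
[[255 255 255 236 141 136 170 140 105 100  94  85  83  84  85  85  85  84
   82  84  89  92 104 126 121 123 184 247 255 255]
 [255 255 255 247 162 133 161 130  90  80  79  81  81  83  83  83  83  82
   82  81  80  82  97 115 112 130 198 250 255 255]
 [255 255 255 255 200 125 117 103  84  82  84  81  83  86  91  90  87  84
   84  89  92  95 102 108 116 165 235 255 255 255]
 [255 255 255 255 243 194 169 156 137 136 144 126 117 135 146 136 126 114
  124 156 171 174 179 181 192 233 255 255 255 255]
 [255 255 255 255 255 254 252 247 233 232 236 201 178 209 223 206 190 173
  193 243 255 255 255 254 255 255 255 255 255 255]
 [255 255 255 255 255 255 255 255 255 255 255 237 221 241 249 238 228 212
  230 255 255 255 255 255 255 255 255 255 255 255]
 [255 255 255 255 255 255 255 255 255 255 255 244 228 245 252 245 234 220
  235 255 255 255 255 255 255 255 255 255 255 255]]
jig [526.37782118 237.57776331   1.67475333] 525.9843137254902
```

View pics/t1.png

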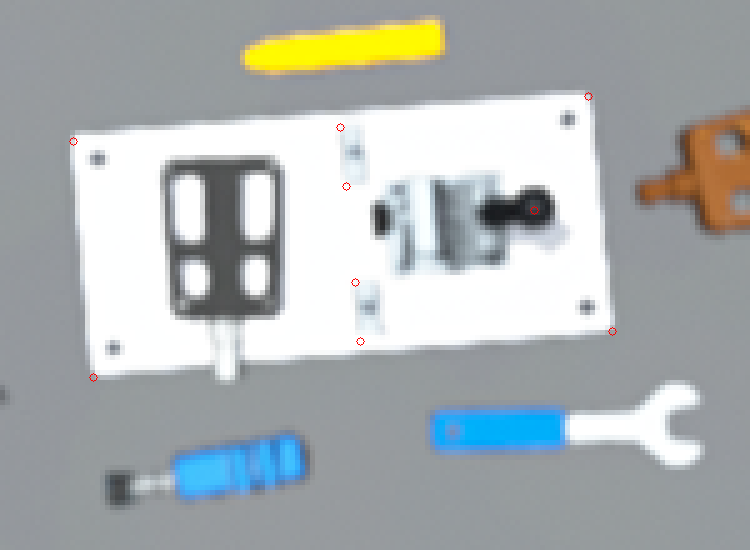

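View pics/s1.png

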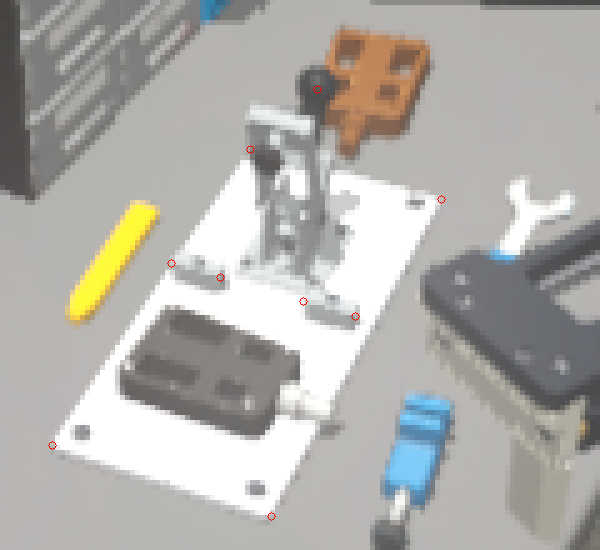

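The crops confirm the choice: black pedal with bare steel spindle on the white plate, dark block about (163..284,158..316) in the top crop. The ball's predicted position falls on the black ball in both views, and the plate corners and stop agree to about 2 mm. Next I fit the pedal, then push it.

```bash
cat >> h.py <<'E'
def pedal(d,o,y,near=(115,0)):
    g=d["img"].max(2); m=(g<150).astype(np.uint8); roi=np.zeros_like(m)
    q=proj(d,j2w(o,y,[[49,-62,20],[185,-62,20],[185,62,20],[49,62,20]]))
    cv2.fillPoly(roi,[q.round().astype(np.int32)],1); m*=roi
    n,l,s,_=cv2.connectedComponentsWithStats(m); k=1+np.argmax(s[1:,4])
    c=cv2.findContours((l==k).astype(np.uint8),0,2)[0][0]
    w=w2j(o,y,ray(d,c,30)).astype(np.float32); r=cv2.minAreaRect(w)
    b=cv2.boxPoints(r); return r,b
E
python3 - <<'E'
from h import *; from bench import robot
z=np.load("jig.npz"); o,y=z["o"],float(z["y"]); d=robot.get_image("top")
r,b=pedal(d,o,y); print(r); print(b.round(1))
for t in([45,-58],[45,-26],[45,26],[45,58]):pass
for yaw in (y-np.pi,y):
  for p in ([155,0,150],[155,0,14],[121,0,14],[-85,0,110],[10,0,110]):
    P=j2w(o,y,[p])[0]; print(p,P.round(0),robot.inverse_kinematics(list(P),[np.pi,0,yaw]))
E
```

```text
Traceback (most recent call last):
  File "h.py", line 54, in pedal
    w=w2j(o,y,ray(d,c,30)).astype(np.float32); r=cv2.minAreaRect(w)
              ~~~^^^^^^^^
  File "h.py", line 8, in ray
    v=np.c_[(uv[:,0]-d["cx"])/f,(uv[:,1]-d["cy"])/f,np.ones(len(uv))]@M.T
                                 ~~^^^^^
IndexError: index 1 is out of bounds for axis 1 with size 1
```

```bash
sed -i 's/cv2.findContours((l==k).astype(np.uint8),0,2)\[0\]\[0\]$/max(cv2.findContours((l==k).astype(np.uint8),0,2)[0],key=cv2.contourArea)[:,0]/' h.py
python3 - <<'E'
from h import *; from bench import robot
z=np.load("jig.npz"); o,y=z["o"],float(z["y"]); d=robot.get_image("top")
r,b=pedal(d,o,y); print(r); print(b.round(1))
for yaw in (y-np.pi,y):
  for p in ([155,0,150],[155,0,14],[121,0,14],[-85,0,110],[10,0,110]):
    P=j2w(o,y,[p])[0]; q=robot.inverse_kinematics(list(P),[np.pi,0,yaw]); print(p,P.round(0),q if q is None else np.round(q,2))
E
```

```text
((114.2449722290039, -2.8469276428222656), (83.57279968261719, 59.34561538696289), 84.91075897216797)
[[ 81.  -41.8]
 [140.1 -47.1]
 [147.5  36.1]
 [ 88.4  41.4]]
[155, 0, 150] [510. 392. 150.] [ 0.48  0.47  1.39  0.    1.28 -2.76]
[155, 0, 14] [510. 392.  14.] [ 0.48  0.61  1.53  0.    1.01 -2.76]
[121, 0, 14] [514. 358.  14.] [ 0.43  0.59  1.57  0.    0.98 -2.81]
[-85, 0, 110] [535. 153. 110.] [ 0.08  0.37  1.67 -0.    1.11  3.12]
[10, 0, 110] [525. 248. 110.] [ 0.25  0.4   1.61 -0.    1.13 -3.  ]
[155, 0, 150] [510. 392. 150.] [ 0.48  0.47  1.39 -0.    1.28  0.38]
[155, 0, 14] [510. 392.  14.] [ 0.48  0.61  1.53 -0.    1.01  0.38]
[121, 0, 14] [514. 358.  14.] [ 0.43  0.59  1.57 -0.    0.98  0.33]
[-85, 0, 110] [535. 153. 110.] [ 0.08  0.37  1.67 -0.    1.11 -0.03]
[10, 0, 110] [525. 248. 110.] [ 0.25  0.4   1.61 -0.    1.13  0.14]
```

Run:
```python
from h import *; from bench import robot
z=np.load("jig.npz"); o,y=z["o"],float(z["y"]); ori=[np.pi,0,y]
J=lambda *p: list(j2w(o,y,[p])[0])
robot.move_gripper(0.55)
robot.move_ptp(J(178,-1,120),ori)
print(robot.move_linear(J(178,-1,16),speed=120,f_stop=8), robot.current_tcp_pos())
print(robot.move_linear(J(130,-1,16),speed=40,f_stop=12), w2j(o,y,robot.current_tcp_pos()))
print(robot.move_linear(J(112,-1,16),speed=20,f_stop=12), w2j(o,y,robot.current_tcp_pos()))
print(robot.current_contact_force(),robot.current_ft_torque(),robot.current_t())
d=robot.get_image("top"); overlay(d,j2w(o,y,[[45,-45,30],[45,45,30],[113,45,30],[113,-45,30]]),(225,145,345,235),"pics/t2.png",6)
d=robot.get_image("scene"); overlay(d,j2w(o,y,[[45,-45,30],[45,45,30],[113,45,30],[113,-45,30],[45,-58,28],[45,58,28]]),(215,130,335,240),"pics/s2.png")
```

```text
False [509.43824133 415.20377858  16.93344683]
False [[130.04632352  -0.96204292]]
True [[120.27772505  -0.94255579]]
[0.51309069 0.71079819 0.12499022] [0.23327619 0.05328762 0.04149098] 5.2917
```

View pics/s2.png

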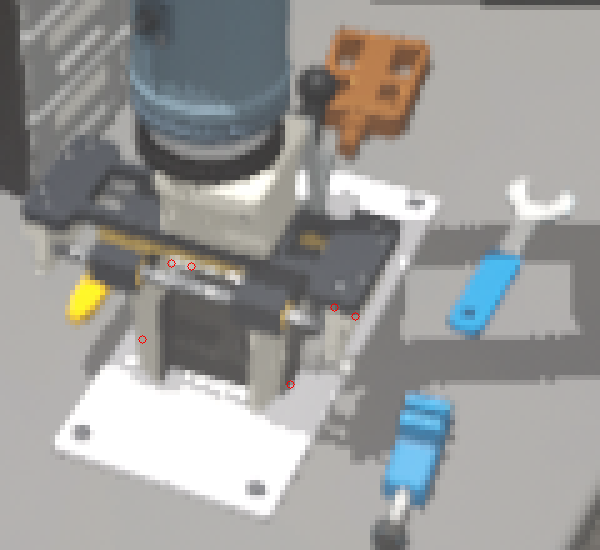

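Contact came at TCP x = 120.3, against 120.5 expected for home. I'll press once more to confirm, back off, and look.

Run:
```python
from h import *; from bench import robot
z=np.load("jig.npz"); o,y=z["o"],float(z["y"]); ori=[np.pi,0,y]
J=lambda *p: list(j2w(o,y,[p])[0])
print(robot.move_linear(J(113,-1,16),speed=15,f_stop=15), w2j(o,y,robot.current_tcp_pos()))
robot.move_linear(J(150,-1,16),speed=80)
robot.move_linear(J(150,-1,200),speed=200)
robot.move_ptp(J(250,-1,260),ori)
d=robot.get_image("top"); r,b=pedal(d,o,y); print(r,b.round(1),robot.current_t())
P=j2w(o,y,[[45,-45,30],[45,45,30],[113,45,30],[113,-45,30],[79,0,30]])
overlay(d,P,(225,145,345,235),"pics/t3.png",6)
d=robot.get_image("scene"); overlay(d,P,(215,130,335,240),"pics/s3.png")
a,b=[cv2.imread(f"pics/{n}3.png") for n in "ts"]; 
h=min(a.shape[0],b.shape[0]); cv2.imwrite("pics/c3.png",cv2.resize(np.hstack([a[:h],b[:h]]),(800,int(800*h/(a.shape[1]+b.shape[1])))))
```

```text
True [[120.34168525  -0.67295373]]
((79.20840454101562, 2.4393234252929688), (100.18909454345703, 61.58173751831055), 89.5687255859375) [[ 48.  -47.4]
 [109.6 -47.9]
 [110.4  52.3]
 [ 48.8  52.8]] 7.9
```

View pics/c3.png

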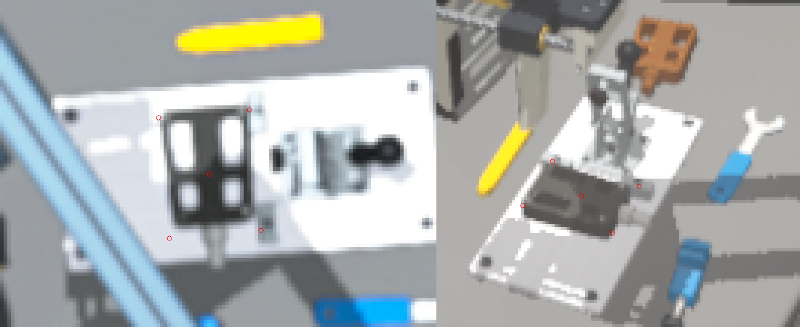

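Run:
```python
from h import *; from bench import robot
z=np.load("jig.npz"); o,y=z["o"],float(z["y"])
robot.move_j([0.904, 0.259, 1.535, 0, 1.348, -0.203])
d=robot.get_image("top"); r,b=pedal(d,o,y); print(r,b.round(1),robot.current_t())
P=j2w(o,y,[[45,-45,30],[45,45,30],[113,45,30],[113,-45,30],[79,0,30],[45,26,28],[45,-26,28],[45,58,28],[45,-58,28]])
overlay(d,P,(235,155,335,230),"pics/t4.png",8)
```

```text
((79.21925354003906, -5.146160125732422), (85.51826477050781, 61.78719711303711), 89.77655792236328) [[ 48.2 -47.8]
 [109.9 -48. ]
 [110.3  37.5]
 [ 48.5  37.7]] 9.0083
```

View pics/t4.png

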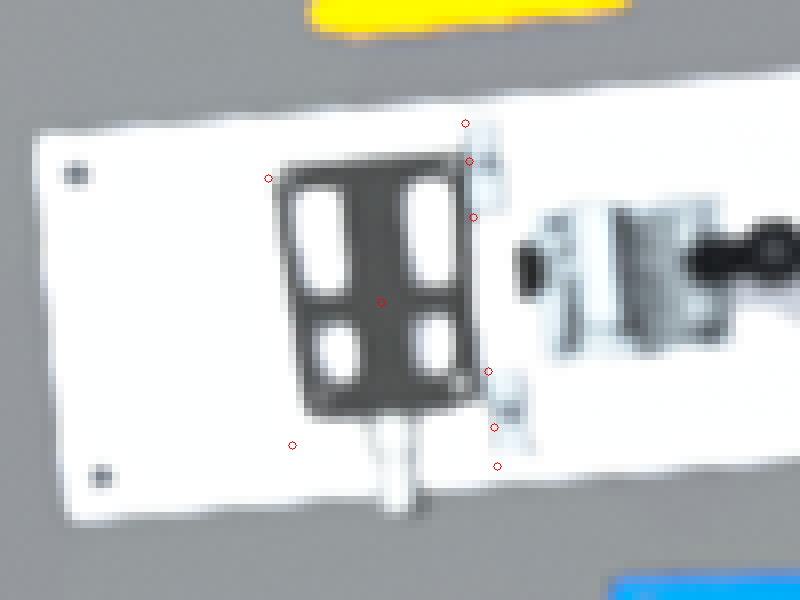

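The pedal sits on the stop, square to 0.004 rad (left edges at crop x 270–305, right side on the stop line). Its y is about 4 mm short of nominal but centred enough under the pad. Next is the clamp: closed fingers behind the ball, with the gripper turned so its long side runs along the jig, clear of the black box.

Run:
```python
from h import *; from bench import robot
z=np.load("jig.npz"); o,y=z["o"],float(z["y"]); 
J=lambda *p: list(j2w(o,y,[p])[0])
d=robot.get_image("top"); print("box front",ray(d,[[320,130],[390,127]],0).round(),ray(d,[[320,112]],250).round())
robot.move_gripper(0)
best=min((y-np.pi/2,y+np.pi/2),key=lambda a:abs(robot.inverse_kinematics(J(-88,-1,230),[np.pi,0,a])[5])); ori=[np.pi,0,best]
robot.move_ptp(J(-88,-1,230),ori)
print(robot.move_linear(J(-88,-1,108),speed=150,f_stop=8),robot.current_tcp_pos(),robot.current_t())
for x in (-40,-15,0):
    s=robot.move_linear(J(x,-1,108),speed=60,f_stop=25); print(x,s,w2j(o,y,robot.current_tcp_pos()),robot.current_contact_force().round(1))
robot.sleep(.3)
d=robot.get_image("scene"); overlay(d,j2w(o,y,[[-37,0,116],[52,0,104],[75,0,30]]),(205,100,335,220),"pics/s5.png"); print(robot.current_t())
```

```text
box front [[696. 210.   0.]
 [708.  14.   0.]] [[684. 253. 250.]]
False [537.17252807 150.40394505 108.83851791] 12.5917
-40 True [[-62.41412705  -1.5252096 ]] [ 0.4 -6.7  2.8]
-15 True [[-60.59717086  -1.59803227]] [-0.4 -7.6  3.4]
0 True [[-58.62372509  -1.61691661]] [-0.4 -6.4  4.5]
14.1583
```

View pics/s5.png

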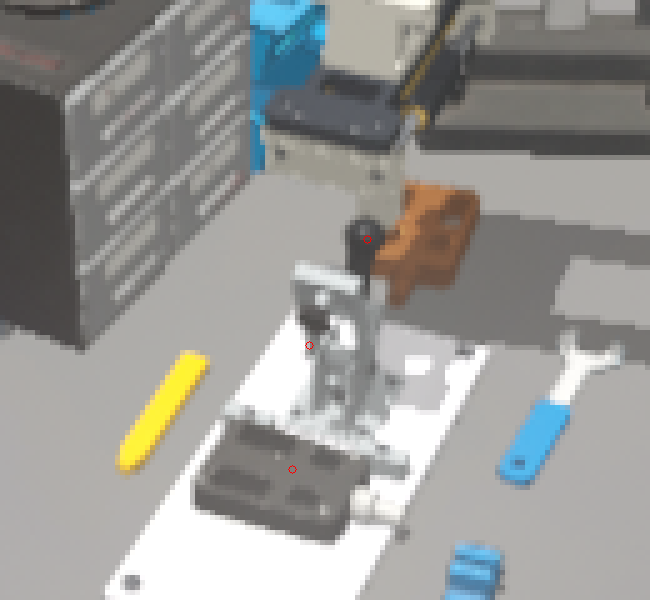

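Fingertip is on the ball (crop 365,237); impact spikes tripped the stop early. I'll continue more slowly from contact.

Run:
```python
from h import *; from bench import robot
z=np.load("jig.npz"); o,y=z["o"],float(z["y"]); 
J=lambda *p: list(j2w(o,y,[p])[0])
for x in (-50,-40,-30,-20,-12,-5,2):
    s=robot.move_linear(J(x,-1,108),speed=30,f_stop=35); print(x,s,w2j(o,y,robot.current_tcp_pos()).round(1),robot.current_contact_force().round(1))
    if s: break
robot.sleep(.3)
d=robot.get_image("scene"); overlay(d,j2w(o,y,[[-37,0,116],[52,0,104],[75,0,30]]),(205,100,335,220),"pics/s6.png"); print(robot.current_t())
```

```text
-50 False [[-51.  -3.]] [ 1.1 -7.5  7.7]
-40 False [[-39.8  -1.4]] [ 1.8 -3.   2.8]
-30 False [[-29.5  -0.5]] [-0.4  0.1  0.1]
-20 False [[-19.7  -0.9]] [ 0.  -0.3  0.1]
-12 False [[-11.8  -1. ]] [ 0.1 -0.4  0.2]
-5 False [[-4.8 -1. ]] [0.4 0.1 0.5]
2 False [[ 2.2 -1. ]] [ 0.3  0.3 -0.3]
17.6
```

View pics/s6.png

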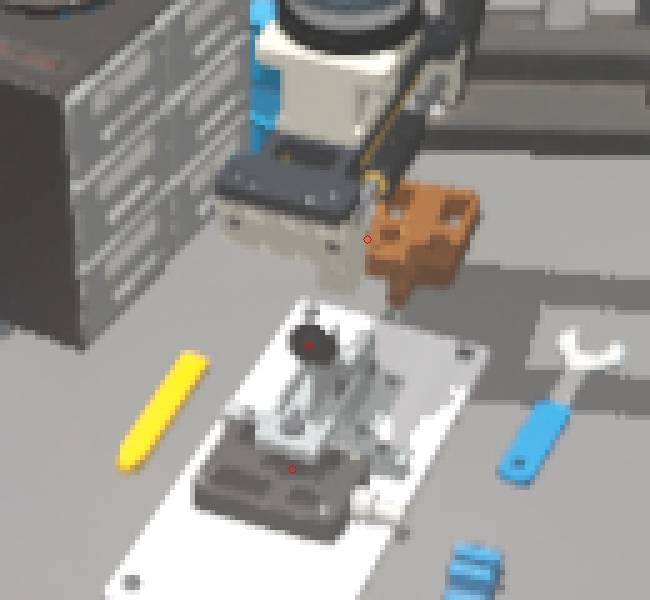

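The clamp snapped over: the ball is at its predicted clamped place (crop 310,345) and the arm lies over the pedal. I'll retreat and check from the top.

Run:
```python
from h import *; from bench import robot
z=np.load("jig.npz"); o,y=z["o"],float(z["y"]); 
J=lambda *p: list(j2w(o,y,[p])[0])
robot.move_linear(J(-40,-1,112),speed=150); robot.move_linear(J(-40,-1,240),speed=200)
robot.move_j([0.904, 0.259, 1.535, 0, 1.348, -0.203]); robot.sleep(.3)
d=robot.get_image("top")
overlay(d,j2w(o,y,[[45,-49,30],[45,41,30],[113,41,30],[113,-49,30],[52,0,104]]),(225,145,375,255),"pics/t7.png"); print(robot.current_t(),robot.current_contact_force())
```

```text
20.7917 [ 0.54605555 -0.40340722 -0.68280733]
```

View pics/t7.png

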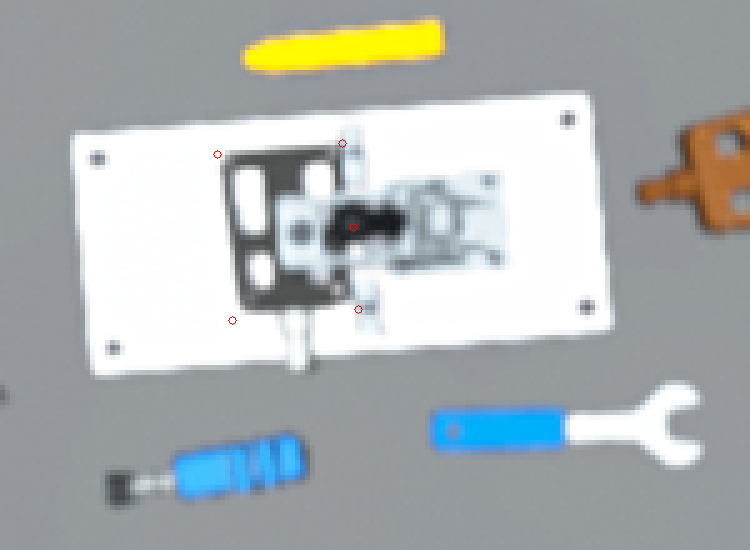

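The pedal (crop 225–350, 148–310) is still on the stop with the clamp arm and pad over it. The bystanders are at their original pixels and the robot is clear, so I'm handing in.

```bash
python3 -c "
from bench import robot
robot.hand_in(); print(robot.current_t())"
```

```text
the job is handed in; nothing more can be done
the job is handed in; nothing more can be done
```

The pedal is home against the stop and the clamp is snapped over onto it. I handed the job in at about 21 s of the 45 s allowed.

- **Pedal:** I pushed it along the plate with two spread fingertips until it met the stop, and pressed a second time to confirm. The fingertips stopped at jig x = 120.3 mm both times, against 120.5 mm expected. In the top picture before clamping it lay square to the jig within about 0.004 rad.
- **Clamp:** I then pushed the handle over from behind with closed fingers, and it snapped over. The ball showed at its predicted clamped place in both cameras, with the clamp's arm and pad over the pedal. I did not measure the pad's force.
- **Bystanders:** the chain tool, spanner and tyre lever were at the same pixels as at the start, and the robot was touching nothing.
- **Small disagreements:** the pedal's origin sits at jig y of about 11 mm, where the target was about 15. It started near y = 12, and I left it because the pad still lands on the pedal. My jig fit is good to about 2 mm. The handle's first contact tripped the force stop early three times, so I finished that push more slowly.

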